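# Lever open the stuck lid of a finds box

### The arm

A 6-joint arm with a two-finger parallel gripper is mounted at the origin on the work surface. World frame = base frame: x ahead of the robot, y to its left, z up, the work surface at z = 0. Lengths are in m, angles in rad, forces in N, time in s.
With the tool pointing down it reaches from about 0.3 to 0.775 m from the base axis. Payload 14.6 kg.
Tool frame: the origin (TCP) lies midway between the tips of the shut fingers; the grasp point (between the pads) lies 19 mm behind it; z points along the fingers, y is the line along which they close (so a half turn about z gives the same grasp; the last joint's range is limited). The gripper opens to 94 mm and grips with 3 to 60 N. Pads are 16 mm wide; open, the fingers measure 119 mm over their backs; the gripper's body (75 mm by 177 mm) begins 78 mm behind the grasp point.
Start: joints at [-1.247, 0.3, 1.521, -0, 1.321, -0.067], TCP at [0.21, -0.509, 0.205] pointing down, gripper open.
Joint ranges: [-3.03, 3.03], [-0.79, 2.21], [0.23, 2.52], [-1.04, 4.18], [0, 3.07], [-2.55, 2.55]. Speed limits (rad/s): [2.22, 2.22, 2.57, 3.14, 3.14, 3.14].

### API

Orientations are given as [roll, pitch, yaw] about the fixed x, y, z axes, in that order (R = Rz(yaw) Ry(pitch) Rx(roll)).
In Python, from station import telemetry, optics, ctrl gives the robot as it stands.
- The arm moves only by the tool carry_out, never from a script. Its argument "plan" is a list that holds one entry, the list of rows, each a list of 7 numbers: the shift along the tool's x, y, z in mm, then the turn, a rotation vector about the tool's x, y, z in rad, then the finger opening in mm, from 0 to 94. A call has 1 to 20 rows; each row shifts and turns the commanded pose from where the row before left it, along the tool's axes as they then stand; what a row does not reach is not made up. A row lasts 1/12 s, in which the tool goes at most 41.7 mm and 7.16 degrees, less where a joint would pass 70% of its speed; a pose out of reach is approached as far as the arm can. A call with a gripper value outside its range is refused whole. The fingers move at their own pace and stop on an object; "squeeze" is the grip in N (left out, the last holds). Time passes only in rows, so rows that do not move let the fingers close. It gives the time, the measured TCP pose, the force, the opening and the grip force at its end, in the units of the state.
- telemetry.get_obs(): the state, without advancing time (a new reading comes with each control period).
- optics.camera(name): name is "scene" or "top"; returns a dict with "pixels" (420x560x3 uint8, red, green, blue), "intrinsics" (3x3 intrinsics, pixels), "dist_coeffs" ([k1, k2, p1, p2, k3] as OpenCV has them; the pictures are not rectified), "origin" and "rotation" of the camera in the world. Camera axes: x right, y down, z forward; pixel columns grow to the right and rows downward; lengths in m; the calibration is good to about 2 mm. A picture is of the moment at which its call begins. There is no depth.
- ctrl.hand_in(): hands the job in; it is judged then, once.
The state is a dict: "time_s": time; "qpos": joint angles; "joint_vel": joint speeds; "tau": joint torques, N m; "ee_pos": TCP position; "eef_rot": TCP orientation; "force": force on the tool from outside, world axes, zero at the start; "moment": the same for the moment, N m; "grip_width": finger opening in m; "grip_force": force on a finger pad.
Only numpy, scipy, OpenCV 4.12 (cv2) and the standard library are available. Lean on these libraries where they do the work, as an engineer would, in place of code of your own. Each camera call takes 0.05 s, during which the arm holds its last target. There are 200 camera calls.

### The job

The lid of the wooden finds box is stiff and flush: take the spatula from its rack and, with its blade pushed through the channel in the box's front rail under the edge of the lid, lever the lid up, then swing it open until it stands upright by itself. Only the spatula, not the gripper, may press on the box until the lid has come up. Finally lay the spatula down flat in the middle of the cork mat, and leave the bottle, tape roll and bowl where they are.

Things in the scene. Friction and masses are not known exactly. Their poses are not given: they have to be found in the camera images.
- finds_box: Fixed wooden box, 190 mm deep (x), 150 mm wide (y), 75 mm high, a paper card on its front. Origin: centre of its underside; front faces -x. The first 50 mm of its top behind the front face is a solid rail, cut through in the middle by the channel. Behind the rail lies the lid, inset between the walls.
- channel (a point): Middle of the channel's floor at the box's front face, 57 mm above the table. The channel runs along the box's x, 50 mm wide, 18 mm deep, open above and in front. Its floor goes on level beneath the lid, leaving an 8 mm high gap under the lid.
- lid (a joint): Hinge of the lid, rad: 0 shut, grows as the front edge rises, 1.57 upright, stop at 1.8. It is stiff and stays at any angle; about 4 N upward at the front edge moves it.
- lid_edge (a point): Middle of the lower front edge of the lid. The lid is plywood, 126 mm from front edge to hinge, 130 mm wide, 10 mm thick, its top flush with the box's top when shut; it moves with the lid.
- lid_hinge (a point): Middle of the hinge line (along the box's y), at the top rear edge of the lid, 75 mm above the table.
- tool_rack: Fixed low wooden rack, 135 mm deep (x), 84 mm wide, 54 mm high: roof (underside 44 mm up), two sides and back, open at the front (-x). Inside 64 mm wide, 127 mm deep. Origin: centre of its underside. The spatula's handle starts inside under the roof; about 70 mm of blade sticks out in front.
- spatula: Loose spatula, 200 mm long, 0.13 kg. Origin: mid-length, on the handle's underside; x points to the blade's tip. Dark wooden handle 22 mm wide, 20 mm high, from x = -100 to +5 mm; steel blade 34 mm wide, 3 mm thick, from x = +5 to +100 mm, 8.5 to 11.5 mm above the underside, clear of the table. Balances near x = -15 mm.
- spatula_tip (a point): Middle of the blade's straight end: x = +100 mm, 10 mm above the handle's underside.
- spatula_handle (a point): Centre of the handle's hind part: x = -50 mm, 10 mm above its underside.
- mat: Fixed cork mat, 200 mm (x) by 120 mm (y), 3 mm thick. Origin: centre of its underside.
- bottle: Bystander: amber bottle, 48 mm across, 105 mm high, upright. Origin: centre of its foot.
- tape_roll: Bystander: roll of paper tape lying flat, 90 mm across, 45 mm high. Origin: centre of its underside.
- bowl: Bystander: terracotta bowl, 90 mm across, 50 mm high. Origin: centre of its foot.

How it is judged:
By the outcome, as a careful person would: the job done as asked, in the order asked, and still so for the second after the job is handed in, with the robot touching nothing.
It also fails if it takes over 72 s, if anything falls off the work surface, if the arm or the gripper's body presses on something with over 40 N, if the wrist force passes 120 N, or if a joint passes its speed limit or range.

## Working session

There is one attempt and no reset: what is moved stays moved. The work goes in short steps, Python scripts to look and compute and a tool call to move; the robot and the scene stay as the last step left them, time stands still between calls to the robot, and variables do not carry over. Pictures are saved under pics/ and viewed, at most 13 in all, crops included, and the job is handed in when it is done.

Besides the shell and the picture viewer there is one more tool, called after "Emit:" as name(argument=value, ...), one argument or row to a line, values as JSON. carry_out: Moves the arm, as the interface text tells. Its arguments: {"type":"object","properties":{"plan":{"type":"array","items":{"type":"array","items":{"type":"array","items":{"type":"number"}}}},"squeeze":{"type":"number"}},"required":["plan"]}

```bash
mkdir -p pics; cat > h.py <<'E'
import numpy as np, cv2
from station import telemetry, optics, ctrl
def cam(n,save=None):
    c=optics.camera(n)
    if save: cv2.imwrite('pics/'+save,cv2.cvtColor(c['pixels'],cv2.COLOR_RGB2BGR))
    return c
def ray(c,uv,z):
    K=np.array(c['intrinsics']);d=np.array(c['dist_coeffs'],float)
    n=cv2.undistortPoints(np.array(uv,float).reshape(-1,1,2),K,d).reshape(-1,2)
    v=np.c_[n,np.ones(len(n))]@np.array(c['rotation']).T; o=np.array(c['origin'])
    return o+v*((z-o[2])/v[:,2])[:,None]
def proj(c,P):
    R=np.array(c['rotation']);o=np.array(c['origin'])
    q=(np.atleast_2d(P)-o)@R
    return cv2.projectPoints(q,np.zeros(3),np.zeros(3),np.array(c['intrinsics'],float),np.array(c['dist_coeffs'],float))[0].reshape(-1,2)
E
python3 - <<'E'
from h import *
for n in('top','scene'):
    c=cam(n,n+'1.png');print(n,c['origin'],np.round(c['rotation'],3).tolist(),c['intrinsics'],c['dist_coeffs'])
print(telemetry.get_obs())
E
```

```text
top [ 0.39568827 -0.00491695  1.42673229] [-3.001, 0.008, -1.58] [[492.89071711   0.         279.91215629]
 [  0.         492.89071711 204.85687945]
 [  0.           0.           1.        ]] [-0.05414375  0.          0.          0.          0.        ]
scene [ 1.20003506 -0.71988693  0.84701266] [-2.253, -0.003, 0.734] [[425.87297515   0.         277.87224426]
 [  0.         425.87297515 217.47444283]
 [  0.           0.           1.        ]] [-0.11667003  0.          0.          0.          0.        ]
{'time_s': 0.1, 'qpos': array([-1.24662445e+00,  3.00415872e-01,  1.52149267e+00, -1.16282937e-05,
        1.32072797e+00, -6.66130939e-02]), 'joint_vel': array([ 0.00120419, -0.00074528, -0.00177509,  0.00116752,  0.00080006,
       -0.00090514]), 'tau': array([-8.93315628e-04, -5.32644582e+01, -3.53282475e+01,  7.09276437e-02,
        2.35144689e-02, -6.84691327e-05]), 'ee_pos': array([ 0.20941635, -0.5083195 ,  0.20495403]), 'eef_rot': array([-3.14055036e+00, -5.82445139e-05,  3.90787821e-01]), 'force': array([ 0.22323143,  0.27120936, -0.74343334]), 'moment': array([-0.01888983,  0.01821348, -0.00068376]), 'grip_force': 0.0, 'grip_width': 0.09405474695816976}
```

View pics/top1.png

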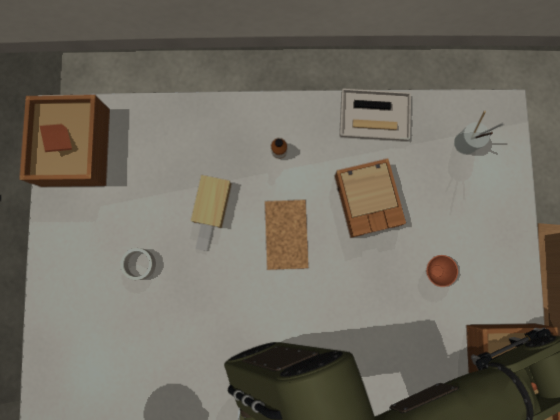

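View pics/scene1.png

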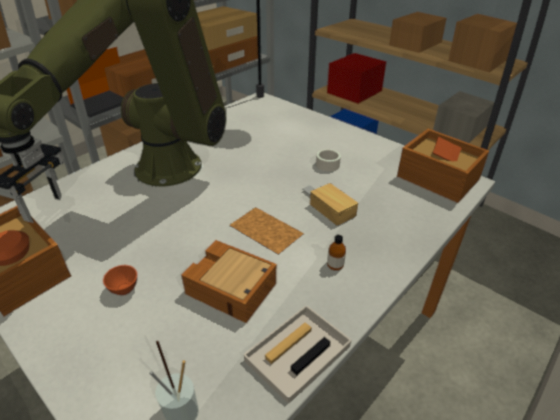

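The top view shows the box at (370,198) with its front and channel toward the bottom (385,222). The rack is at (211,202) with the blade sticking out to (205,248), the mat is at (286,235), the bottle at (279,147), the tape at (139,265) and the bowl at (442,270). The scene view agrees. Next I'll measure them.

```bash
cat >> h.py <<'E'
from scipy.spatial.transform import Rotation as Ro
_cam=cam
def cam(n,save=None):
    c=dict(_cam(n,save)); c['rotation']=Ro.from_euler('xyz',c['rotation']).as_matrix(); return c
E
python3 - <<'E'
from h import *
c=cam('top'); im=c['pixels']; hsv=cv2.cvtColor(im,cv2.COLOR_RGB2HSV)
def blob(lo,hi,x0,y0,x1,y1):
    m=cv2.inRange(hsv,lo,hi);k=np.zeros_like(m);k[y0:y1,x0:x1]=m[y0:y1,x0:x1]
    k=cv2.morphologyEx(k,cv2.MORPH_OPEN,np.ones((2,2)))
    cs=cv2.findContours(k,cv2.RETR_EXTERNAL,cv2.CHAIN_APPROX_NONE)[0]
    return max(cs,key=cv2.contourArea)
def rep(n,ct,z):
    p=cv2.undistortPoints  # noqa
    P=ray(c,ct.reshape(-1,2),z)[:,:2]
    r=cv2.minAreaRect((P*1000).astype(np.float32)); print(n,cv2.contourArea(ct),np.round(r[0],1),np.round(r[1],1),round(r[2],1),np.round(cv2.boxPoints(r)).tolist())
rep('mat',blob((5,70,60),(25,255,255),255,190,318,280),.003)
rep('rack',blob((18,70,60),(32,255,255),180,165,240,240),.054)
rep('box',blob((3,70,40),(25,255,255),325,150,415,245),.075)
rep('lid',blob((12,60,120),(25,150,255),325,150,415,245),.075)
for n,b in dict(rack=(180,165,240,260),box=(325,150,415,245)).items():
    x0,y0,x1,y1=b;cv2.imwrite(f'pics/{n}.png',cv2.cvtColor(cv2.resize(im[y0:y1,x0:x1],None,fx=6,fy=6,interpolation=cv2.INTER_CUBIC),cv2.COLOR_RGB2BGR))
a=cv2.imread('pics/rack.png');b=cv2.imread('pics/box.png');o=np.zeros((570,920,3),np.uint8);o[:a.shape[0],:360]=a;o[:570,370:910]=b
cv2.imwrite('pics/rb.png',o[:,:910][:, :800])
E
```

```text
mat 2713.0 [508.5 -15.2] [198.4 119.3] 1.5 [[408.0, 42.0], [411.0, -77.0], [609.0, -72.0], [606.0, 47.0]]
rack 1363.0 [600.2 196.5] [ 88.1 135.5] 77.9 [[525.0, 168.0], [657.0, 139.0], [676.0, 225.0], [543.0, 254.0]]
box 3802.0 [ 603.  -247.4] [192.5 160.5] 12.9 [[491.0, -191.0], [527.0, -347.0], [715.0, -304.0], [679.0, -148.0]]
lid 2106.5 [ 631.4 -245.5] [137.4 149.3] 12.9 [[548.0, -188.0], [581.0, -334.0], [715.0, -303.0], [682.0, -157.0]]
```

View pics/rb.png

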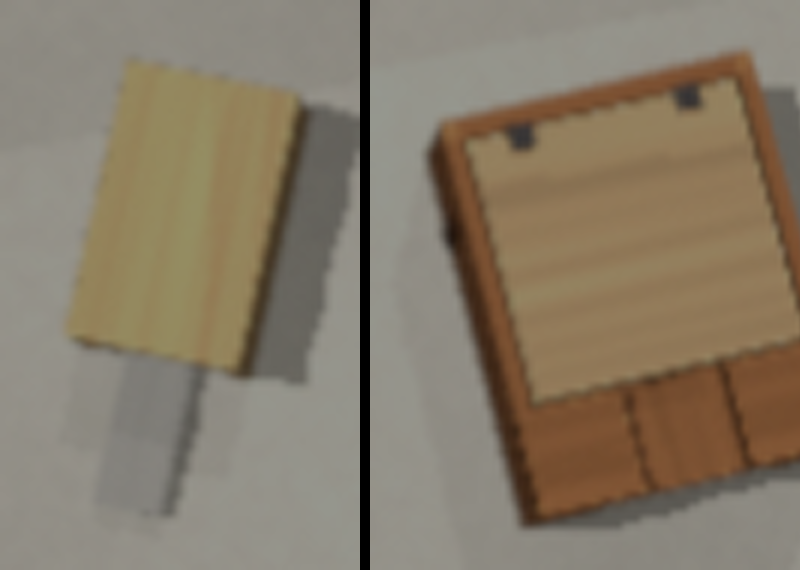

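The crops show blade end corners at px (195.8,249.7) and (207.5,250.8), and the channel side lines in the box's rail. I'll compute poses from these.

```bash
python3 - <<'E'
from h import *
c=cam('top')
r=lambda p:np.array([[180+x/6,165+y/6] for x,y in p])-.4
b=lambda p:np.array([[325+(x-370)/6,150+y/6] for x,y in p])-.4
P=lambda uv,z:(ray(c,uv,z)[:,:2]*1000).round(1)
T=P(r([(95,508),(165,515),(122,355),(197,365)]),.0115);print('blade',T.tolist());tip=(T[0]+T[1])/2;d=tip-(T[2]+T[3])/2
print('tip',tip,'yaw',np.arctan2(d[1],d[0]))
R=P(r([(128,60),(300,95),(68,335),(240,375)]),.054);d=(R[2]+R[3]-R[0]-R[1])/2;print('rack front',(R[2]+R[3])/2,np.arctan2(d[1],d[0]),np.linalg.norm(d))
L=P(b([(465,142),(738,78),(533,403)]),.075);print('lid',L.tolist(),np.linalg.norm(L[1]-L[0]),np.linalg.norm(L[2]-L[0]))
yaw1=np.arctan2(*(L[0]-L[2])[::-1]);v=L[0]-L[1];yaw2=np.arctan2(-v[0],v[1]);print('yaw',yaw1,yaw2)
C=P(b([(628,392),(722,365),(652,488),(748,465)]),.075);print('channel',C.tolist())
Y=(yaw1+yaw2)/2;u=np.array([np.cos(Y),np.sin(Y)]);n=np.array([-u[1],u[0]])
mid=(L[0]+L[1])/2
print('box yaw',Y,'from lid rear: front face channel pt',mid-u*176, 'ch lateral vs lid mid',((C-mid)@n).round(1),((C-mid)@u).round(1))
E
```

```text
blade [[469.5, 248.6], [465.9, 214.9], [543.0, 236.5], [537.8, 200.2]]
tip [467.7  231.75] yaw 2.959319315810316
rack front [538.45 214.3 ] 2.940186322567707 134.46810960223985
lid [[674.3, -165.8], [703.5, -294.5], [551.6, -193.8]] 131.97094377172576 125.85424108864979
yaw 0.22435706861755814 0.22310715130186382
channel [[556.2, -237.8], [568.3, -281.6], [511.8, -247.3], [521.9, -291.8]]
box yaw 0.223732109959711 from lid rear: front face channel pt [ 517.28658918 -269.19916425] ch lateral vs lid mid [ 22.  -23.4  22.6 -23.1] [-131.1 -129.  -176.5 -176.5]
```

Emit:
carry_out(
  plan=[
    [[27.3,-28.4,0,0,0,0,60],[27.3,-28.4,0,0,0,0,60],[27.3,-28.4,0,0,0,0,60],[27.3,-28.4,0,0,0,0,60],[27.3,-28.4,0,0,0,0,60],[27.3,-28.4,0,0,0,0,60],[27.3,-28.4,0,0,0,0,60],[27.3,-28.4,0,0,0,0,60],[27.3,-28.4,0,0,0,0,60],[27.3,-28.4,0,0,0,0,60],[27.3,-28.4,0,0,0,0,60],[27.3,-28.4,0,0,0,0,60],[27.3,-28.4,0,0,0,0,60],[27.3,-28.4,0,0,0,0,60],[27.3,-28.4,0,0,0,0,60],[27.3,-28.4,0,0,0,0,60],[27.3,-28.4,0,0,0,0,60],[27.3,-28.4,0,0,0,0,60],[27.3,-28.4,0,0,0,0,60],[27.3,-28.4,0,0,0,0,60]],
  ],
)

```text
time_s: 1.87
ee_pos: [0.4982, 0.2268, 0.2053]
eef_rot: [3.142, 0.0, 0.391]
force: [0.4, -1.0, -0.4]
grip_width: 0.0599
grip_force: 0.0
```

Emit:
carry_out(
  plan=[
    [[0,0,6,0,0,-0.122,60],[0,0,6,0,0,-0.122,60],[0,0,6,0,0,-0.122,60],[0,0,6,0,0,-0.122,60],[0,0,6,0,0,-0.122,60],[0,0,6,0,0,-0.122,60],[0,0,6,0,0,-0.122,60],[0,0,6,0,0,-0.122,60],[0,0,6,0,0,-0.122,60],[0,0,6,0,0,-0.122,60],[0,0,6,0,0,-0.122,60],[0,0,6,0,0,-0.122,60],[0,0,6,0,0,-0.122,60],[0,0,6,0,0,-0.122,60],[0,0,6,0,0,-0.122,60],[0,0,6,0,0,-0.122,60],[0,0,6,0,0,-0.122,60],[0,0,6,0,0,-0.122,60],[0,0,6,0,0,-0.122,60],[0,0,6,0,0,-0.122,60]],
  ],
)

```text
time_s: 3.53
ee_pos: [0.4979, 0.2246, 0.085]
eef_rot: [-3.141, -0.0, 2.837]
force: [-0.4, -0.3, -0.3]
grip_width: 0.0601
grip_force: 0.0
```

Emit:
carry_out(
  plan=[
    [[0,0,20,0,0,-0.108,60],[0,0,20,0,0,0,60],[0,0,20,0,0,0,60],[0,0,12,0,0,0,60],[0,0,6,0,0,0,60],[0,0,4,0,0,0,60],[0,0,0,0,0,0,30],[0,0,0,0,0,0,30],[0,0,0,0,0,0,30],[0,0,0,0,0,0,30],[0,0,0,0,0,0,30],[0,0,0,0,0,0,30],[0,0,0,0,0,0,30]],
  ],
  squeeze=25,
)

```text
time_s: 4.62
ee_pos: [0.4982, 0.2248, 0.0038]
eef_rot: [3.141, 0.001, 2.939]
force: [0.7, 0.3, 1.0]
grip_width: 0.0334
grip_force: 25.0
```

Emit:
carry_out(
  plan=[
    [[8,0,0,0,0,0,30],[16,0,0,0,0,0,30],[16,0,0,0,0,0,30],[16,0,0,0,0,0,30],[16,0,0,0,0,0,30],[16,0,0,0,0,0,30],[16,0,0,0,0,0,30],[16,0,0,0,0,0,30],[12,0,0,0,0,0,30],[8,0,0,0,0,0,30],[0,0,0,0,0,0,30],[0,0,0,0,0,0,60],[0,0,0,0,0,0,60],[0,0,0,0,0,0,60],[0,0,0,0,0,0,60],[0,0,-20,0,0,0,60],[0,0,-30,0,0,0,60],[0,0,-30,0,0,0,60],[0,0,-30,0,0,0,60]],
  ],
)

```text
time_s: 6.2
ee_pos: [0.3608, 0.2525, 0.1146]
eef_rot: [-3.141, -0.001, 2.938]
force: [0.0, -0.3, 0.0]
grip_width: 0.0599
grip_force: 0.0
```

```bash
python3 - <<'E'
from h import *
c=cam('top');im=c['pixels'];x0,y0,x1,y1=150,150,270,310
cv2.imwrite('pics/p2.png',cv2.cvtColor(cv2.resize(im[y0:y1,x0:x1],None,fx=3.7,fy=3.7,interpolation=cv2.INTER_CUBIC),cv2.COLOR_RGB2BGR))
c=cam('scene');im=c['pixels']
p=proj(c,[[.5,.22,.01],[.36,.25,.01]]);print(p)
x0,y0=(p.mean(0)-[60,50]).astype(int);print(x0,y0)
a=cv2.imread('pics/p2.png');b=cv2.cvtColor(cv2.resize(im[y0:y0+110,x0:x0+85],None,fx=4,fy=4,interpolation=cv2.INTER_CUBIC),cv2.COLOR_RGB2BGR)
o=np.zeros((600,800,3),np.uint8);o[:a.shape[0],:a.shape[1]]=a;o[:b.shape[0],450:450+b.shape[1]]=b;cv2.imwrite('pics/p2.png',o)
print(telemetry.get_obs()['ee_pos'])
E
```

```text
[[309.94566298 192.02199787]
 [284.65102877 173.04443913]]
237 132
[0.3628156  0.25375331 0.11741779]
```

View pics/p2.png

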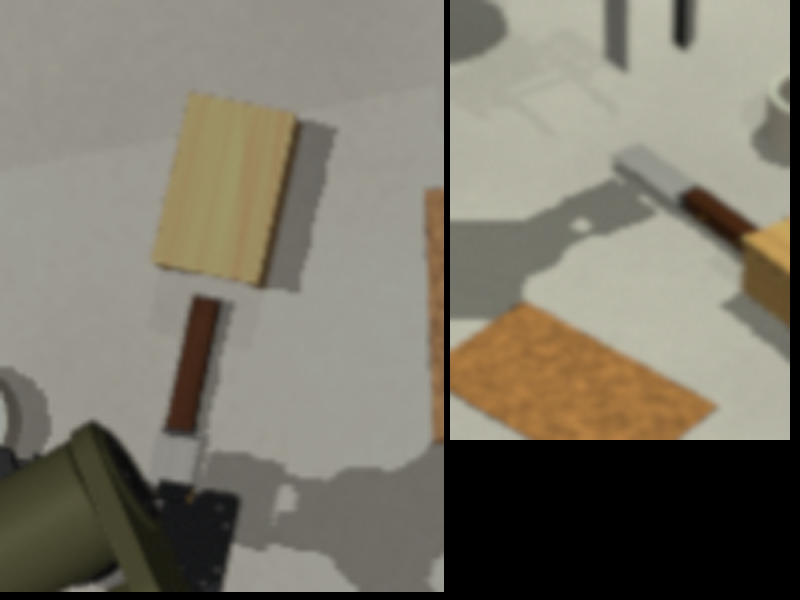

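The spatula is clear of the rack. In the top crop its handle runs from (206,297) to (181,432).

```bash
python3 - <<'E'
from h import *
c=cam('top')
P=ray(c,np.array([[206,297],[181,432]])/3.7+150-.4,.02)[:,:2]*1000
d=P[1]-P[0];L=np.linalg.norm(d);u=d/L;print(P,L,np.arctan2(d[1],d[0]))
g=P.mean(0)+u*(47.5-15);o=telemetry.get_obs();e=o['ee_pos'][:2]*1000;y=o['eef_rot'][2]
print('grasp',g,'tool dx,dy',(g-e)@[np.cos(y),np.sin(y)],(g-e)@[np.sin(y),-np.cos(y)],o['ee_pos'],y)
E
```

```text
[[524.39381575 219.43708248]
 [420.49537338 237.63024587]] 105.47927531880961 2.968244860241289
grasp [440.4316767  234.13929437] tool dx,dy -80.77569252557392 -2.8305305660206344 [0.36188846 0.25320988 0.11502064] 2.9384258896253614
```

Emit:
carry_out(
  plan=[
    [[-27,-1,0,0,0,-0.02,60],[-27,-1,0,0,0,0,60],[-27,-1,0,0,0,0,60],[0,0,30,0,0,0,60],[0,0,30,0,0,0,60],[0,0,30,0,0,0,60],[0,0,14,0,0,0,60],[0,0,8,0,0,0,60],[0,0,0,0,0,0,18],[0,0,0,0,0,0,18],[0,0,0,0,0,0,18],[0,0,0,0,0,0,18],[0,0,0,0,0,0,18],[0,0,0,0,0,0,18],[0,0,0,0,0,0,18]],
  ],
  squeeze=60,
)

```text
time_s: 7.6
ee_pos: [0.4398, 0.2346, 0.0013]
eef_rot: [-3.142, -0.0, 2.959]
force: [-0.4, 0.0, -0.8]
grip_width: 0.0215
grip_force: 60.0
```

Emit:
carry_out(
  plan=[
    [[0,0,-10,0,0,0,18],[0,0,-25,0,0,0,18],[0,0,-35,0,0,0,18],[0,0,-35,0,0,0,18],[0,0,-25,0,0,0,18],[0,0,-10,0,0,0.05,18],[0,0,0,0,0,0.1,18],[0,0,0,0,0,0.12,18],[0,0,0,0,0,0.12,18],[0,0,0,0,0,0.12,18],[0,0,0,0,0,0.12,18],[0,0,0,0,0,0.12,18],[0,0,0,0,0,0.12,18],[0,0,0,0,0,0.12,18],[0,0,0,0,0,0.12,18],[0,0,0,0,0,0.12,18],[0,0,0,0,0,0.12,18],[0,0,0,0,0,0.12,18],[0,0,0,0,0,0.12,18],[0,0,0,0,0,0.12,18]],
  ],
)

```text
time_s: 9.27
ee_pos: [0.4397, 0.2346, 0.1421]
eef_rot: [3.141, -0.0, 1.243]
force: [0.6, 0.1, -2.1]
grip_width: 0.0214
grip_force: 60.0
```

Emit:
carry_out(
  plan=[
    [[0,0,0,0,0,0.12,18],[0,0,0,0,0,0.12,18],[0,0,0,0,0,0.12,18],[0,0,0,0,0,0.12,18],[0,0,0,0,0,0.12,18],[0,0,0,0,0,0.12,18],[0,0,0,0,0,0.12,18],[0,0,0,0,0,0.12,18],[0,0,0,0,0,0.07,18],[0,0,0,0,0,0,18]],
  ],
)

```text
time_s: 10.1
ee_pos: [0.4397, 0.2346, 0.142]
eef_rot: [-3.142, -0.0, 0.215]
force: [-0.0, -0.4, -2.5]
grip_width: 0.0216
grip_force: 60.0
```

Emit:
carry_out(
  plan=[
    [[-5,15,0,0,0,0,18],[-10,30,0,0,0,0,18],[-10,30,0,0,0,0,18],[-10,30,0,0,0,0,18],[-10,30,0,0,0,0,18],[-10,30,0,0,0,0,18],[-10,30,0,0,0,0,18],[-10,30,0,0,0,0,18],[-10,30,0,0,0,0,18],[-10,30,0,0,0,0,18],[-10,30,0,0,0,0,18],[-10,30,0,0,0,0,18],[-10,30,0,0,0,0,18],[-10,30,0,0,0,0,18],[-10,30,0,0,0,0,18],[-10,30,0,0,0,0,18],[-10,30,0,0,0,0,18],[-6,15,0,0,0,0,18],[0,0,0,0,0,0,18]],
  ],
)

```text
time_s: 11.68
ee_pos: [0.3829, -0.3028, 0.1417]
eef_rot: [3.141, 0.0, 0.219]
force: [0.9, -0.7, -1.2]
grip_width: 0.0212
grip_force: 60.0
```

```bash
python3 - <<'E'
from h import *
c=cam('top');im=c['pixels'];o=telemetry.get_obs();print(o['ee_pos'],o['eef_rot'])
x0,y0,x1,y1=330,160,460,300
a=cv2.cvtColor(cv2.resize(im[y0:y1,x0:x1],None,fx=3.5,fy=3.5,interpolation=cv2.INTER_CUBIC),cv2.COLOR_RGB2BGR)
c=cam('scene');im=c['pixels'];p=proj(c,[.48,-.28,.14])[0].astype(int);x0,y0=p-[50,75];print(x0,y0)
b=cv2.cvtColor(cv2.resize(im[y0:y0+150,x0:x0+85],None,fx=4,fy=4,interpolation=cv2.INTER_CUBIC),cv2.COLOR_RGB2BGR)
q=np.zeros((600,800,3),np.uint8);q[:a.shape[0],:a.shape[1]]=a;q[:b.shape[0],458:458+b.shape[1]]=b;cv2.imwrite('pics/p3.png',q)
E
```

```text
[ 0.38311368 -0.30120586  0.141558  ] [-3.14141555e+00  1.09461659e-04  2.19033910e-01]
132 157
```

View pics/p3.png

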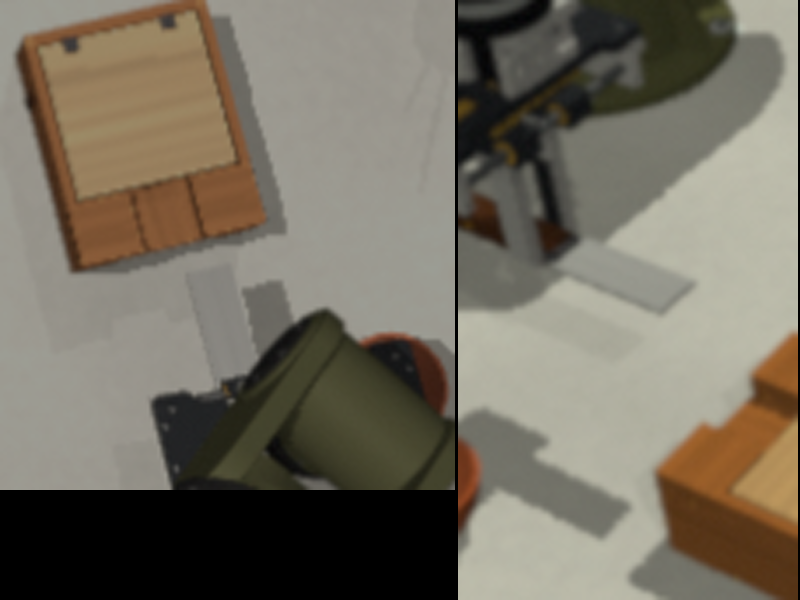

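The blade points level at the channel. Its end corners are at crop (188,273)/(237,263) in the top view and (660,312)/(694,284) in the scene view, so I'll compare those with the channel.

```bash
python3 - <<'E'
from h import *
c=cam('top');s=cam('scene');o=telemetry.get_obs();e=o['ee_pos']
t=np.array([[188,273],[237,263],[207,392]])/3.5+[330,160]-.4
q=np.array([[694,284],[660,312]]);q=np.c_[132+(q[:,0]-458)/4,157+q[:,1]/4]-.4
u=np.array([np.cos(.2237),np.sin(.2237)]);n=np.array([-u[1],u[0]]);f=np.array([517.3,-269.2])
T=ray(c,t,e[2]+.0102)*1000
m=T[:2].mean(0)[:2];print('tip top',T.round(1).tolist(),'rel u,n',(m-f)@u,(m-f)@n,'TCP->tip',(m-e[:2]*1000)@u,'yaw',np.arctan2(*(T[0]-T[2])[[1,0]]))
for a,b in zip(t[:2],q):
    A=ray(c,[a],0)[0];B=ray(s,[b],0)[0];o1=np.array(c['origin']);o2=np.array(s['origin'])
    M=np.c_[A-o1,-(B-o2)];k=np.linalg.lstsq(M,o2-o1,rcond=None)[0];print('tri',(o1+k[0]*(A-o1))*1000,(o2+k[1]*(B-o2))*1000)
print(ray(c,[[442,270]],.05))
E
```

```text
tip top [[487.5, -263.3, 151.8], [494.5, -300.1, 151.8], [400.0, -274.1, 151.8]] rel u,n -28.397034913363868 -6.359982290630799 TCP->tip 108.56614619311532 yaw 0.12275580036180733
tri [ 487.63139965 -263.64688747  150.33750456] [ 490.05236118 -260.58266694  149.89076597]
tri [ 494.34477563 -299.53778442  154.06159145] [ 498.66812121 -293.97168942  153.10819368]
[[ 0.40272448 -0.44461879  0.05      ]]
```

Emit:
carry_out(
  plan=[
    [[0,-4,0,0,0,-0.02,18],[0,0,20,0,0,0,18],[0,0,25,0,0,0,18],[0,0,25,0,0,0,18],[0,0,13,0,0,0,18],[0,0,6,0,0,0,18],[0,0,0,0,0,0,18],[10,0,0,0,0,0,18],[10,0,0,0,0,0,18],[10,0,0,0,0,0,18],[10,0,0,0,0,0,18],[10,0,0,0,0,0,18],[10,0,0,0,0,0,18],[6,0,0,0,0,0,18],[0,0,0,0,0,0,18]],
  ],
)

```text
time_s: 13.13
ee_pos: [0.448, -0.2804, 0.0524]
eef_rot: [3.142, -0.0, 0.24]
force: [0.5, 0.0, -1.7]
grip_width: 0.0216
grip_force: 60.0
```

```bash
python3 - <<'E'
from h import *
c=cam('top');im=c['pixels'];o=telemetry.get_obs();print(o['ee_pos'],o['eef_rot'],o['force'])
x0,y0,x1,y1=345,180,415,280
a=cv2.cvtColor(cv2.resize(im[y0:y1,x0:x1],None,fx=6,fy=6,interpolation=cv2.INTER_CUBIC),cv2.COLOR_RGB2BGR)
c=cam('scene');im=c['pixels'];x0,y0=170,215
b=cv2.cvtColor(cv2.resize(im[y0:y0+110,x0:x0+90],None,fx=4,fy=4,interpolation=cv2.INTER_CUBIC),cv2.COLOR_RGB2BGR)
q=np.zeros((600,800,3),np.uint8);q[:a.shape[0],:a.shape[1]]=a;q[:b.shape[0],430:430+b.shape[1]]=b;cv2.imwrite('pics/p4.png',q)
E
```

```text
[ 0.44726802 -0.28054676  0.05228569] [-3.14143140e+00  1.37643173e-04  2.39555484e-01] [ 0.55307673  0.20575236 -1.7717142 ]
```

View pics/p4.png

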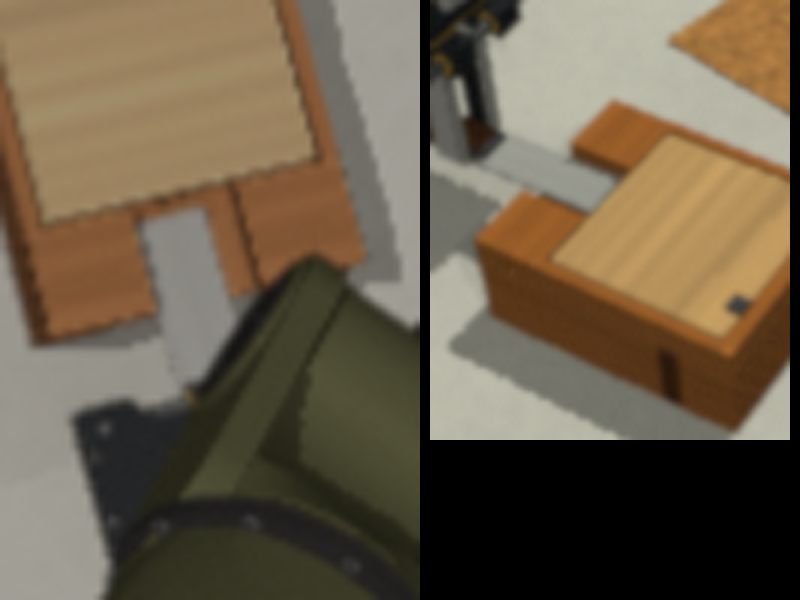

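The blade lies in the channel a few mm left of centre, with its tip about 8 mm short of the lid edge. I'll push it under now.

Emit:
carry_out(
  plan=[
    [[0,3,0,0,0,0.01,18],[6,0,0,0,0,0,18],[6,0,0,0,0,0,18],[6,0,0,0,0,0,18],[6,0,0,0,0,0,18],[6,0,0,0,0,0,18],[2,0,0,0,0,0,18],[0,0,0,0,0,0,18]],
  ],
)

```text
time_s: 13.9
ee_pos: [0.4792, -0.2762, 0.0523]
eef_rot: [-3.142, 0.0, 0.229]
force: [0.3, -0.1, -1.7]
grip_width: 0.0218
grip_force: 60.0
```

Emit:
carry_out(
  plan=[
    [[0,0,1,0,0,0,18],[0,0,1,0,0,0,18],[0.2,0,1.2,0,0.03,0,18],[0.2,0,1.2,0,0.03,0,18],[0.2,0,1.2,0,0.03,0,18],[0.2,0,1.2,0,0.03,0,18],[0.2,0,1.2,0,0.03,0,18],[0.2,0,1.2,0,0.03,0,18],[0.2,0,1.2,0,0.03,0,18],[0.2,0,1.2,0,0.03,0,18],[0.2,0,1.2,0,0.03,0,18],[0.2,0,1.2,0,0.03,0,18],[0,0,0,0,0,0,18]],
  ],
)

```text
time_s: 14.98
ee_pos: [0.4816, -0.2757, 0.0385]
eef_rot: [-3.141, -0.301, 0.228]
force: [1.2, 0.2, -2.5]
grip_width: 0.0213
grip_force: 60.0
```

```bash
python3 - <<'E'
from h import *
c=cam('scene');im=c['pixels'];o=telemetry.get_obs();print(o['ee_pos'],o['eef_rot'],o['force'],o['moment'])
x0,y0=150,190
cv2.imwrite('pics/p5.png',cv2.cvtColor(cv2.resize(im[y0:y0+140,x0:x0+150],None,fx=4,fy=4,interpolation=cv2.INTER_CUBIC),cv2.COLOR_RGB2BGR))
E
```

```text
[ 0.4816313  -0.27575313  0.03866446] [-3.14102218 -0.2991113   0.22793495] [-0.27220623  0.01649036 -2.80708625] [-0.08513836  0.52828112 -0.01111836]
```

View pics/p5.png

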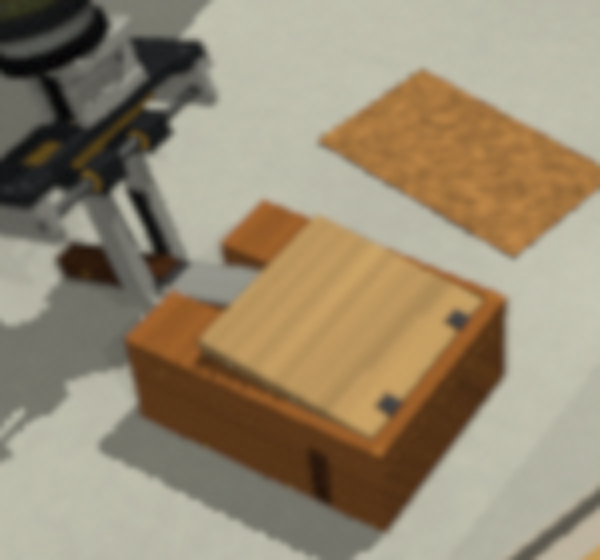

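The lid is up about 9°, with the blade under its front edge. Next I'll swing it along its arc.

Emit:
carry_out(
  plan=[
    [[2.9,0,-4.9,0,0,0,18],[2.9,0,-4.9,0,0,0,18],[2.9,0,-4.9,0,0,0,18],[2.9,0,-4.9,0,0,0,18],[2.9,0,-4.9,0,0,0,18],[2.9,0,-4.9,0,0,0,18],[5.2,0,-4.1,0,0,0,18],[5.2,0,-4.1,0,0,0,18],[5.2,0,-4.1,0,0,0,18],[5.2,0,-4.1,0,0,0,18],[5.2,0,-4.1,0,0,0,18],[5.2,0,-4.1,0,0,0,18],[0,0,0,0,0,0,18]],
  ],
)

```text
time_s: 16.12
ee_pos: [0.513, -0.2687, 0.1061]
eef_rot: [3.14, -0.301, 0.23]
force: [0.1, 0.4, -2.0]
grip_width: 0.0215
grip_force: 60.0
```

```bash
python3 - <<'E'
from h import *
c=cam('scene');im=c['pixels'];o=telemetry.get_obs();print(o['ee_pos'],o['eef_rot'],o['force'],o['moment'])
x0,y0=150,160
cv2.imwrite('pics/p6.png',cv2.cvtColor(cv2.resize(im[y0:y0+170,x0:x0+150],None,fx=3.5,fy=3.5,interpolation=cv2.INTER_CUBIC),cv2.COLOR_RGB2BGR))
E
```

```text
[ 0.51276625 -0.2687392   0.10561908] [ 3.14044833 -0.30149344  0.22937895] [ 0.37684136 -0.54042735 -1.94859517] [-0.01500612  0.23544732 -0.00569515]
```

View pics/p6.png

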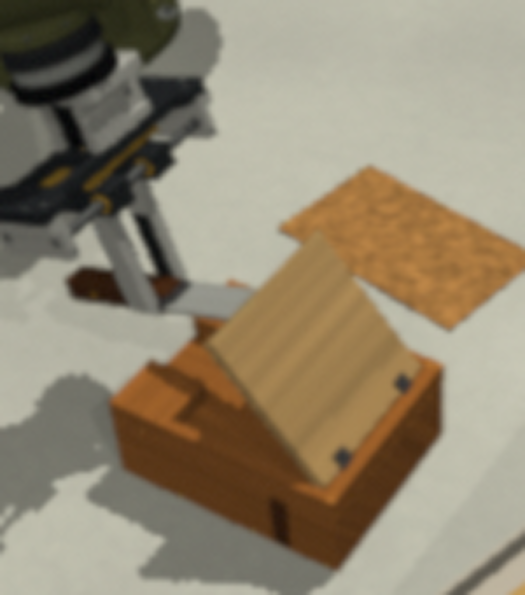

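The lid stands at about 50° and the spatula is still firm in the grip. I'll continue along the arc.

Emit:
carry_out(
  plan=[
    [[5.6,0,-1.7,0,0,0,18],[5.6,0,-1.7,0,0,0,18],[5.6,0,-1.7,0,0,0,18],[5.6,0,-1.7,0,0,0,18],[5.6,0,-1.7,0,0,0,18],[5.6,0,-1.7,0,0,0,18],[5.4,0,0.2,0,0,0,18],[5.4,0,0.2,0,0,0,18],[5.4,0,0.2,0,0,0,18],[5.4,0,0.2,0,0,0,18],[5.4,0,0.2,0,0,0,18],[5.4,0,0.2,0,0,0,18],[0,0,0,0,0,0,18]],
  ],
)

```text
time_s: 17.25
ee_pos: [0.5717, -0.2548, 0.1332]
eef_rot: [3.141, -0.301, 0.229]
force: [-0.0, 0.9, -1.0]
grip_width: 0.0217
grip_force: 60.0
```

```bash
python3 - <<'E'
from h import *
c=cam('scene');im=c['pixels'].copy();o=telemetry.get_obs();print(o['ee_pos'],o['eef_rot'],o['force'],o['moment'])
x0,y0=150,140
H=np.array([.5173,-.2692,.075])+.176*np.array([.975,.222,0]);n=np.array([-.222,.975,0])*.065
for th,col in((1.4,(255,0,0)),(1.57,(0,255,0)),(1.7,(0,0,255))):
    e=H+.126*np.array([-np.cos(th)*.975,-np.cos(th)*.222,np.sin(th)])
    print(th,((proj(c,[e+n,e-n])-[x0,y0])*3.5).round())
cv2.imwrite('pics/p7.png',cv2.cvtColor(cv2.resize(im[y0:y0+170,x0:x0+150],None,fx=3.5,fy=3.5,interpolation=cv2.INTER_CUBIC),cv2.COLOR_RGB2BGR))
E
```

```text
[ 0.5713494  -0.25479449  0.13302878] [ 3.14137895 -0.30062194  0.22933649] [ 0.02497473  0.0592045  -1.25775944] [0.01083536 0.2102688  0.00982285]
1.4 [[389. 294.]
 [281. 411.]]
1.57 [[416. 302.]
 [309. 421.]]
1.7 [[437. 311.]
 [332. 432.]]
```

View pics/p7.png

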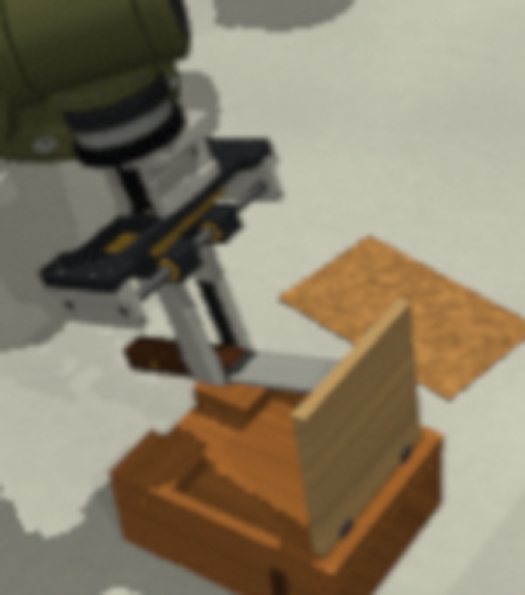

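The lid is near 1.52 rad, with its top corners at (411,303) and (301,415). I'll push it a little further, then back off and level the spatula.

Emit:
carry_out(
  plan=[
    [[2.4,0,0.7,0,0,0,18],[2.4,0,0.7,0,0,0,18],[0,0,0,0,0,0,18],[-10,0,-3,0,0,0,18],[-20,0,-6,0,0,0,18],[-20,0,-6,0,0,0,18],[-20,0,-6,0,0,0,18],[-20,0,-6,0,0,0,18],[-20,0,-6,0,0,0,18],[-20,0,-6,0,0,0,18],[-10,0,-3,0,0,0,18],[0,0,0,0,-0.1,0,18],[0,0,0,0,-0.1,0,18],[0,0,0,0,-0.1,0,18],[0,0,0,0,0,0,18]],
  ],
)

```text
time_s: 18.55
ee_pos: [0.4345, -0.2868, 0.1321]
eef_rot: [3.14, 0.004, 0.23]
force: [0.8, -0.4, -1.6]
grip_width: 0.0216
grip_force: 60.0
```

```bash
python3 - <<'E'
from h import *
c=cam('scene');im=c['pixels'].copy();o=telemetry.get_obs();print(o['ee_pos'],o['eef_rot'])
x0,y0=100,120
H=np.array([.5173,-.2692,.075])+.176*np.array([.975,.222,0]);n=np.array([-.222,.975,0])*.065
for th in (1.5,1.57,1.64):
    e=H+.126*np.array([-np.cos(th)*.975,-np.cos(th)*.222,np.sin(th)])
    print(th,((proj(c,[e+n,e-n])-[x0,y0])*3).round())
cv2.imwrite('pics/p8.png',cv2.cvtColor(cv2.resize(im[y0:y0+190,x0:x0+220],None,fx=3,fy=3,interpolation=cv2.INTER_CUBIC),cv2.COLOR_RGB2BGR))
E
```

```text
[ 0.43428621 -0.28648041  0.13158629] [-3.14155775e+00 -6.67479257e-04  2.30876902e-01]
1.5 [[497. 315.]
 [405. 417.]]
1.57 [[507. 318.]
 [415. 421.]]
1.64 [[516. 322.]
 [425. 425.]]
```

View pics/p8.png

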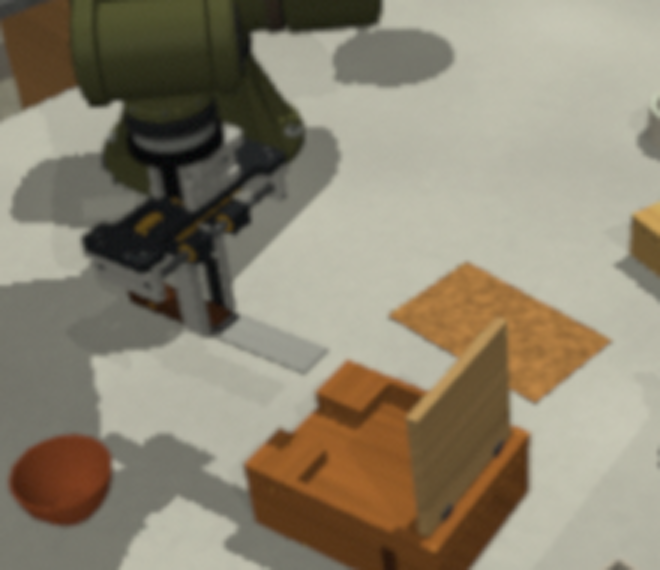

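The lid stands upright at about 1.57 rad and the spatula is clear of it. Now to the mat.

Emit:
carry_out(
  plan=[
    [[6.5,-12,0,0,0,0,18],[12.2,-25,0,0,0,0,18],[12.2,-25,0,0,0,0,18],[12.2,-25,0,0,0,0,18],[12.2,-25,0,0,0,0,18],[12.2,-25,0,0,0,0,18],[12.2,-25,0,0,0,0,18],[12.2,-25,0,0,0,0,18],[12.2,-25,0,0,0,0,18],[12.2,-25,0,0,0,0,18],[6.5,-13,0,0,0,0.1,18],[0,0,20,0,0,0.106,18],[0,0,25,0,0,0,18],[0,0,25,0,0,0,18],[0,0,0,0,0,0,18],[0,0,0,0,0,0,18]],
  ],
)

```text
time_s: 19.93
ee_pos: [0.4953, -0.0156, 0.0616]
eef_rot: [-3.14, 0.001, 0.022]
force: [0.5, -0.3, -0.8]
grip_width: 0.0214
grip_force: 60.0
```

```bash
python3 - <<'E'
from h import *
c=cam('top');s=cam('scene');o=telemetry.get_obs();e=o['ee_pos'];print(e,o['eef_rot'],o['force'])
x0,y0=245,180
a=cv2.resize(c['pixels'][y0:y0+110,x0:x0+85],None,fx=5,fy=5,interpolation=cv2.INTER_CUBIC)
p=proj(s,[.52,-.01,.05])[0].astype(int)-[45,60];print(p)
b=cv2.resize(s['pixels'][p[1]:p[1]+110,p[0]:p[0]+90],None,fx=4,fy=4,interpolation=cv2.INTER_CUBIC)
q=np.zeros((600,800,3),np.uint8);q[:550,:425]=a;q[:440,430:790]=b;cv2.imwrite('pics/p9.png',q[:,:,::-1])
E
```

```text
[ 0.49669769 -0.01581133  0.06329274] [-3.14118191e+00 -2.38203913e-03  2.23500718e-02] [-0.25060653  0.88145303 -1.24569197]
[222 157]
```

View pics/p9.png

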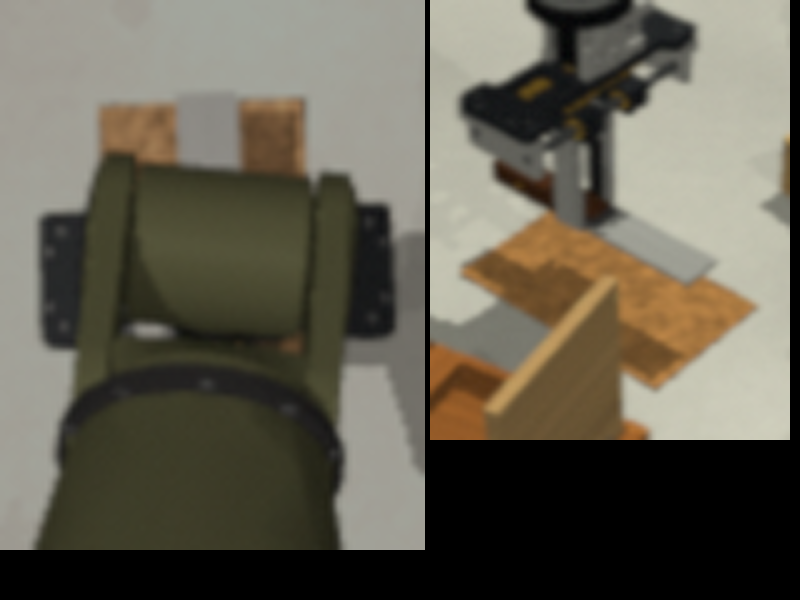

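The blade sits centred over the mat with its tip at about x = 604, so I'll nudge +4 mm and lower it.

Emit:
carry_out(
  plan=[
    [[4,0,15,0,0,0,18],[0,0,15,0,0,0,18],[0,0,12,0,0,0,18],[0,0,8,0,0,0,18],[0,0,4,0,0,0,18],[0,0,2,0,0,0,18],[0,0,1,0,0,0,18],[0,0,0,0,0,0,18]],
  ],
)

```text
time_s: 20.7
ee_pos: [0.5005, -0.0157, 0.0053]
eef_rot: [3.142, -0.001, 0.023]
force: [-0.2, 0.6, -0.8]
grip_width: 0.0217
grip_force: 60.0
```

Emit:
carry_out(
  plan=[
    [[0,0,0.7,0,0,0,18],[0,0,0,0,0,0,24],[0,0,0,0,0,0,30],[0,0,0,0,0,0,60],[0,0,0,0,0,0,60],[0,0,0,0,0,0,60],[0,0,-10,0,0,0,60],[0,0,-25,0,0,0,60],[0,0,-35,0,0,0,60],[0,0,-35,0,0,0,60],[0,0,-35,0,0,0,60],[0,0,-35,0,0,0,60],[-30,0,0,0,0,0,60],[-40,0,0,0,0,0,60],[-40,0,0,0,0,0,60],[-30,0,0,0,0,0,60],[0,0,0,0,0,0,60]],
  ],
)

```text
time_s: 22.12
ee_pos: [0.3564, -0.0186, 0.1796]
eef_rot: [3.141, -0.0, 0.023]
force: [-1.6, -0.1, -0.1]
grip_width: 0.06
grip_force: 0.0
```

```bash
python3 - <<'E'
from h import *
c=cam('top');s=cam('scene')
a=s['pixels'][90:330,90:420]
cv2.imwrite('pics/p10.png',cv2.resize(a,None,fx=2.4,fy=2.4,interpolation=cv2.INTER_CUBIC)[:,:,::-1])
print(telemetry.get_obs()['ee_pos'])
print((proj(s,[[.5085,-.0152,.02],[.6085,-.0127,.013],[.4085,-.0177,.02]])-90)*2.4)
E
```

```text
[ 0.36016082 -0.01889647  0.18021515]
[[416.57706245 321.66365538]
 [477.77597219 360.67568749]
 [359.95741616 289.56517662]]
```

View pics/p10.png

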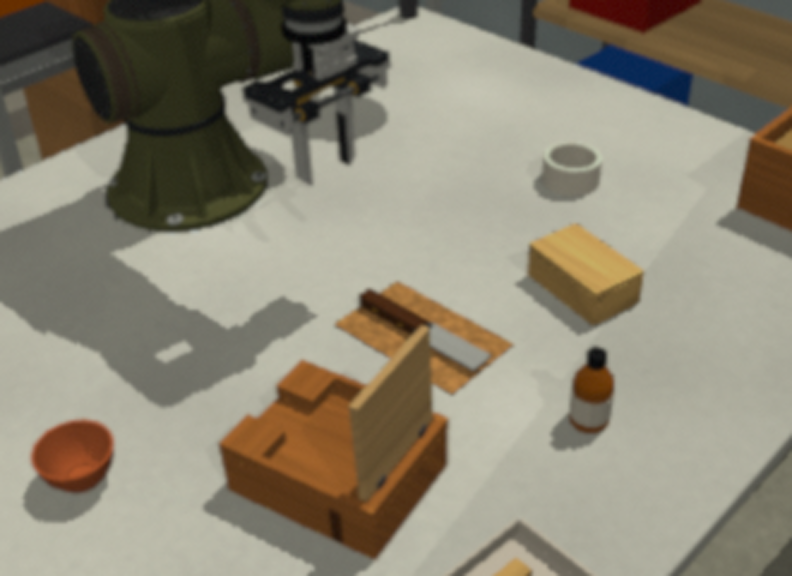

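The lid stands upright, the spatula lies flat and centred on the mat (tip at (480,360), expected (478,361)), and the bystanders haven't moved.

```bash
python3 -c "
from station import ctrl
print(ctrl.hand_in())"
```

```text
the job is handed in; nothing more can be done
None
```

I handed the job in after about 22 s of the 72 s allowed: the lid was levered up with the spatula and stands upright, and the spatula lies flat in the middle of the mat with the bottle, tape roll and bowl where they were.

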